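# Check the gap of a sprung fixture with a setting gauge

### The job

Check the gap of the small two-plate fixture on the desk: pick the middle-sized of the three setting gauges out of the rack by its wooden grip, hold its blade upright and square to the plates, and gently slide it straight down between them, central in their width, until it drags against both plates and its tip is about 25 mm below their tops, a little over half of the blade. Do not push it home (the grip stays clear of the plates), leave the other two gauges standing in the rack and the things around alone, and finish while still holding the gauge still at that depth.

Things in the scene. Friction and masses are not known exactly. Their poses are not given: they have to be found in the camera images.
- mid_gauge_grip (a point): Setting gauge in the rack: wooden grip 32 wide x 16 thick x 48 mm high, steel blade 20 wide x 5 mm thick, 45 mm long below it in the slot. Point: centre of the grip. The one to use, about 50 g. x along its width, y across the 16 mm thickness (grip across this), z up; both faces alike. Tip 69 mm below this point. At first the grip's underside rests on the rack, 60 mm above the desk.
- mid_gauge_tip (a point): The middle of the tip of the middle gauge's blade; axes as its grip's. The lowest 10 mm of the blade taper from 5 mm to 2 mm thick at the tip.
- small_gauge_grip (a point): Setting gauge in the rack: wooden grip 20 wide x 16 thick x 48 mm high, steel blade 14 wide x 3 mm thick, 45 mm long below it in the slot. Point: centre of the grip. Look-alike, stays in the rack.
- large_gauge_grip (a point): Setting gauge in the rack: wooden grip 44 wide x 16 thick x 48 mm high, steel blade 26 wide x 7 mm thick, 45 mm long below it in the slot. Point: centre of the grip. Look-alike, stays in the rack.
- gauge_rack: Fixed wooden rack, 186x60 mm, 60 mm high, open at the sides, with three equal slots (29 mm along x, 11 mm across) 50 mm apart along its x axis, one gauge in each, in any order. Origin at the centre of its underside, z up. (A tall black case, 0.24 m high, stands on the desk to the right of the fixture, x 0.33 to 0.70, y 0 to 0.12 m: pass over it.)
- fixture: Fixed gap fixture, dark base 64x90x12 mm: two upright aluminium plates 40 mm wide (its x), 10 mm thick, tops 70 mm above the desk, face each other across its y axis with a thin vertical gap, open above and at the sides. The plate at +y is rigid, the one at -y sprung (56 mm high post and coil springs behind it). Origin at the centre of its underside.
- gap_mouth (a point): Centre of the gap at rest, level with the plates' tops; x along the plates, y across the gap to the rigid plate, z up. Gap 3 mm at rest; in its top 8 mm it flares to 12 mm. With the 5 mm blade in, the sprung plate yields 2 mm, so the blade's middle lies at y = -1 mm. The gap is 58 mm deep; the tip meets nothing; 45 mm down the grip would sit on the plates.
- jaw (a joint): How far the sprung plate is pushed back from the rigid one, m: 0 at rest (3 mm gap), about 0.002 with the middle gauge's blade in; range 0 to 0.008. It presses with 2 N at 0 and 4 N at 0.002, so the blade drags with a few newtons.
- cork_block: worn wooden sanding block, 24x98x17 mm; origin at the centre of its underside; leave alone
- brass_gauge: small pale grooved metal block, 22x36x15 mm; origin at the centre of its underside; leave alone
- wax_block: brown block of wax, 30x56x22 mm; origin at the centre of its underside; leave alone

How it is judged:
On the way, in this order (a step that is already met when the one before it is completed fails the run):
1. the middle gauge is held by the gripper, its blade drawn clear out of the rack (contact force between the fingers and mid_gauge above 3 N and height (world z) of mid_gauge_tip above 0.066 m), for 0.1 s.
2. the middle gauge's blade is between the plates and pushes the sprung plate back (contact force between the fingers and mid_gauge above 3 N and x of mid_gauge_tip in the frame of gap_mouth between -0.01 and 0.01 m and y of mid_gauge_tip in the frame of gap_mouth between -0.005 and 0.003 m and z of mid_gauge_tip in the frame of gap_mouth below -0.008 m and value of joint jaw above 0.0008 m), for 0.1 s.
At the end, for the whole second after the job is handed in: The middle gauge is still gripped and still, upright and square (0.12 rad) between the plates, tip 17 to 35 mm below their tops and within 10 mm of mid-width, sprung plate pushed back 1.2 to 4 mm; the other gauges stand in the rack, moved under 12 mm (z of mid_gauge_tip in the frame of gap_mouth between -0.035 and -0.017 m and x of mid_gauge_tip in the frame of gap_mouth between -0.01 and 0.01 m and y of mid_gauge_tip in the frame of gap_mouth between -0.005 and 0.003 m and angle between the z axis of mid_gauge_tip and the z axis of gap_mouth, either way round below 0.12 rad and angle between the y axis of mid_gauge_tip and the y axis of gap_mouth, either way round below 0.12 rad and value of joint jaw between 0.0012 and 0.004 m and contact force between mid_gauge and fixture above 1 N and contact force between the fingers and mid_gauge above 3 N and linear speed of mid_gauge below 0.01 m/s and angle between each of small_gauge_grip, large_gauge_grip's own z axis and vertical below 0.35 rad and distance of each of small_gauge_grip, large_gauge_grip from where it was at the start of the episode below 0.012 m); the arm keeps its last pose, push and grip.
It fails at once if the gauge is rammed against the fixture (over 60 N) (contact force between mid_gauge and fixture above 60 N).
It fails at once if another gauge is moved or pulled out of the rack (distance of any of small_gauge_grip, large_gauge_grip from where it was at the start of the episode above 0.02 m).
It fails at once if a bystander on the desk is moved (distance of any of cork_block, brass_gauge, wax_block from where it was at the start of the episode above 0.025 m).
It also fails if it takes over 40 s, if anything falls off the work surface, if the arm or the gripper's body presses on something with over 40 N, if the wrist force passes 120 N, or if a joint passes its speed limit or range.

### The arm

A 6-joint arm with a two-finger parallel gripper is mounted at the origin on a cart in front of the work surface, level with it; the furniture and walls round the work are solid. World frame = base frame: x ahead of the robot, y to its left, z up, the work surface at z = 0. Lengths are in m, angles in rad, forces in N, time in s.
With the tool pointing down it reaches from about 0.35 to 0.775 m from the base axis. Payload 7.3 kg.
Tool frame: the origin (TCP) lies midway between the tips of the shut fingers; the grasp point (between the pads) lies 19 mm behind it (robot.grip_depth is the z of the grasp point in the tool frame, in m); z points along the fingers, y is the line along which they close (so a half turn about z gives the same grasp; the last joint's range is limited). The gripper opens to 92 mm and grips with 3 to 60 N. Pads are 19 mm wide; open, the fingers measure 130 mm over their backs; the gripper's body (75 mm by 190 mm) begins 47 mm behind the grasp point.
Start: joints at [1.06, 0.342, 1.524, -0, 1.275, -0.146], TCP at [0.187, 0.49, 0.227] pointing down, gripper open.
Joint ranges: [-2.53, 2.53], [-0.77, 2.02], [0.04, 2.7], [-1, 4.14], [0.28, 2.66], [-3.11, 3.11]. Speed limits (rad/s): [2.57, 2.57, 3.14, 3.14, 3.14, 3.14].

### API

Orientations are given as [roll, pitch, yaw] about the fixed x, y, z axes, in that order (R = Rz(yaw) Ry(pitch) Rx(roll)).
In Python, from cell import robot, viewer gives the robot as it stands.
- The arm moves only by the tool step_arm, never from a script. Its argument "increments" is a list of rows, each an object with "delta_pos": the shift along the tool's x, y, z in cm, a list of three; "dr": the turn, a rotation vector about the tool's x, y, z in degrees, a list of three; "fingers": the closure, from -1 (fully open) to 1 (shut), so that 0 is half open. In form: [{"delta_pos": [tx, ty, tz], "dr": [wx, wy, wz], "fingers": fingers}, ...]. A call has exactly 5 rows; each row is the pose to reach, as a shift and turn from the pose commanded when the call began, along the tool's axes at that moment; what a row does not reach only later rows make up. A row lasts 1/8 s, in which the tool goes at most 62.5 mm and 10.7 degrees, less where a joint would pass 70% of its speed; a pose out of reach is approached as far as the arm can. A call with a gripper value outside its range is refused whole. The fingers move at their own pace and stop on an object; "newtons" is the grip in N (left out, the last holds). Time passes only in rows, so rows that repeat a pose let the fingers close, or fill a call up. It gives the time, the measured TCP pose, the force, the opening and the grip force at its end, in the units of the state.
- robot.observe(): the state, without advancing time (a new reading comes with each control period).
- viewer.read_camera(name): name is "scene" or "top"; returns the picture (420x560x3 uint8, red, green, blue); there is no depth.
- viewer.camera_params(name): a dict with "K" (3x3 intrinsics, pixels), "T" (4x4, takes a point from camera to world coordinates). Camera axes: x right, y down, z forward; pixel columns grow to the right and rows downward; lengths in m; the calibration is good to about 2 mm. A picture is of the moment at which its call begins. camera_params takes no time and is no camera call.
- robot.hand_in(): hands the job in; it is judged then, once.
The state is a dict: "time": time; "qpos": joint angles; "qvel": joint speeds; "joint_efforts": joint torques, N m; "tool_pos": TCP position; "tool_rot": TCP orientation; "contact_force": force on the tool from outside, world axes, zero at the start; "torque": the same for the moment, N m; "opening": finger opening in m; "grip_force": force on a finger pad.
Only numpy, scipy, OpenCV 4.12 (cv2) and the standard library are available. Lean on these libraries where they do the work, as an engineer would, in place of code of your own. Each camera call takes 0.05 s, during which the arm holds its last target. There are 200 camera calls.

## Working session

There is one attempt and no reset: what is moved stays moved. The work goes in short steps, Python scripts to look and compute and a tool call to move; the robot and the scene stay as the last step left them, time stands still between calls to the robot, and variables do not carry over. Pictures are saved under pics/ and viewed, at most 10 in all, crops included, and the job is handed in when it is done.

Besides the shell and the picture viewer there is one more tool, called after ">>>" as name([rows], argument=value, ...), one row to a line, values as JSON. step_arm: Moves the arm, as the interface text tells. Its arguments: {"type":"object","properties":{"increments":{"type":"array"},"newtons":{"type":"number"}},"required":["increments"]}

```bash
ls; mkdir -p pics
python3 - <<'E'
from cell import robot, viewer
import cv2
for n in("scene","top"):
    im=viewer.read_camera(n); cv2.imwrite(f"pics/{n}0.png",im[:,:,::-1])
    p=viewer.camera_params(n); print(n,p["K"].round(1).tolist(),p["T"].round(4).tolist())
print(robot.observe(), robot.grip_depth)
E
```

```text
pics
scene [[507.5, 0.0, 293.3], [0.0, 507.5, 208.5], [0.0, 0.0, 1.0]] [[0.4569, -0.3942, 0.7974, -0.1281], [-0.8895, -0.2091, 0.4063, -0.0168], [0.0066, -0.8949, -0.4462, 0.4797], [0.0, 0.0, 0.0, 1.0]]
top [[544.2, 0.0, 285.5], [0.0, 544.2, 210.3], [0.0, 0.0, 1.0]] [[0.0167, -0.9934, 0.1138, 0.4686], [-0.9999, -0.0161, 0.0059, 0.3058], [-0.0041, -0.1139, -0.9935, 0.9117], [0.0, 0.0, 0.0, 1.0]]
{'time': 0.1, 'qpos': array([ 1.05998551e+00,  3.42660131e-01,  1.52489399e+00, -4.41305999e-05,
        1.27539959e+00, -1.45998074e-01]), 'qvel': array([ 0.00044979, -0.00177769, -0.00292174,  0.00162874,  0.00079323,
        0.00076807]), 'joint_efforts': array([ 4.17209094e-04, -4.32007992e+01, -2.44694692e+01,  7.17359595e-02,
        5.26283006e-02, -6.23752817e-05]), 'tool_pos': array([0.18712336, 0.49014282, 0.22612038]), 'tool_rot': array([-3.14023993e+00, -1.56254446e-04,  2.77679268e+00]), 'contact_force': array([-0.38686785,  0.16128531, -0.0071422 ]), 'torque': array([-0.02751726,  0.054009  ,  0.04193222]), 'grip_force': 0.0, 'opening': 0.09177468025778664} -0.0188
```

View pics/scene0.png

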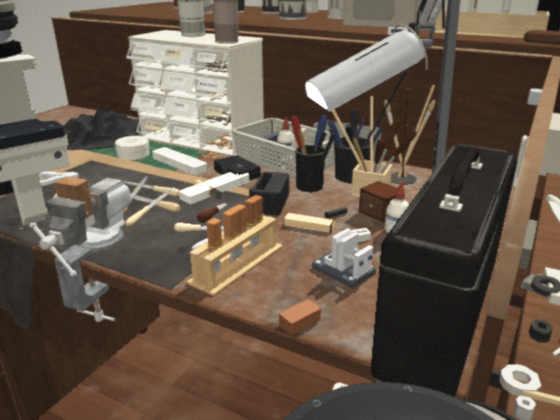

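View pics/top0.png

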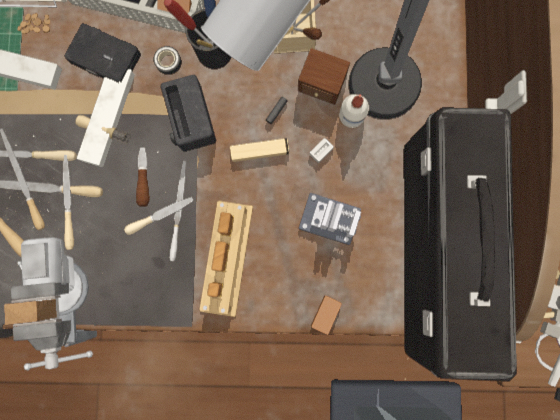

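The top view shows the rack at about (227,258) with three grips, and the fixture at about (330,218). The scene view shows the rack at (237,250) and the fixture at (345,255). Next I'll enlarge both areas.

Run:
```python
import cv2,numpy as np
a=cv2.imread("pics/top0.png")[180:330,190:380]; b=cv2.imread("pics/scene0.png")[185:295,180:390]
cv2.imwrite("pics/c1.png",cv2.resize(a,None,fx=4,fy=4,interpolation=cv2.INTER_CUBIC))
cv2.imwrite("pics/c2.png",cv2.resize(b,None,fx=3.8,fy=3.8,interpolation=cv2.INTER_CUBIC))
h=cv2.cvtColor(cv2.imread("pics/top0.png"),cv2.COLOR_BGR2HSV)
for p in[(224,222),(219,257),(214,290),(210,257),(240,240),(280,260)]: print(p,h[p[1],p[0]])
```

```text
(224, 222) [ 16 140 197]
(219, 257) [ 16 148 202]
(214, 290) [ 17 146 212]
(210, 257) [ 19  94 223]
(240, 240) [ 18 106 163]
(280, 260) [ 14  91 149]
```

View pics/c1.png

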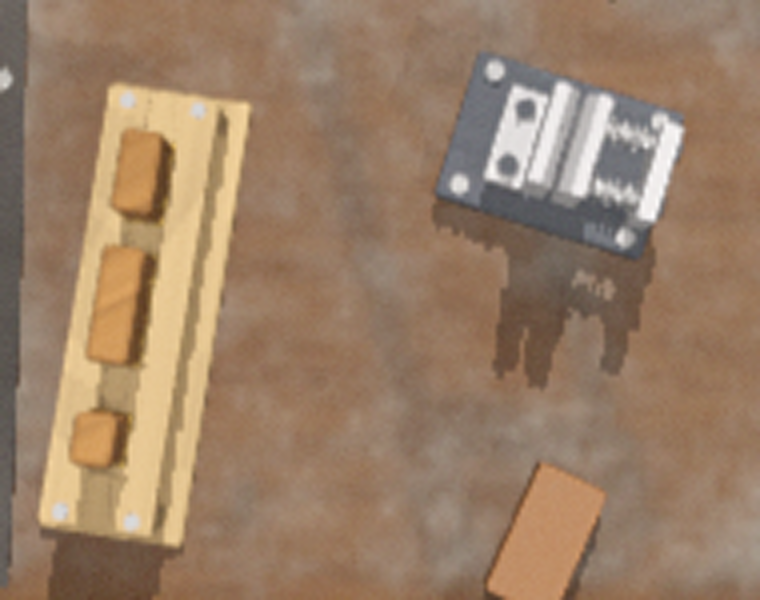

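View pics/c2.png

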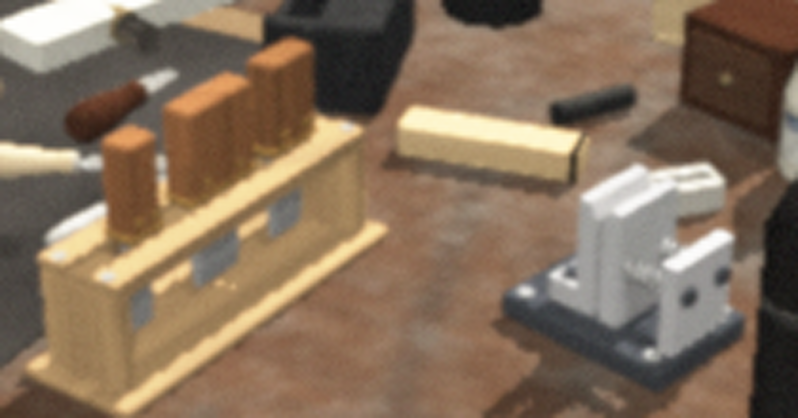

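The crops show the far grip (c1 140,172) at medium width, the middle one (118,305) widest, and the near one (97,437) narrowest. That makes the far gauge the one to take. The sprung plate is on the right, with the springs at c1 625,160. Next I'll measure.

```bash
cat > h.py <<'E'
import cv2,numpy as np
from cell import robot, viewer
def ray(n,uv,z):
    p=viewer.camera_params(n); T=p["T"]; d=T[:3,:3]@np.linalg.inv(p["K"])@np.array([uv[0],uv[1],1.]); o=T[:3,3]
    return (o+d*(z-o[2])/d[2])[:2]
def proj(n,P):
    p=viewer.camera_params(n); T=p["T"]; c=T[:3,:3].T@(np.asarray(P,float)-T[:3,3]); q=p["K"]@c; return q[:2]/q[2]
def rect(n,im,z,c,half,mm=0.25):
    "plan view of plane z: columns to world -y, rows to world -x"
    s=mm/1000;N=int(2*half/s)
    w=[(c[0]+half,c[1]+half),(c[0]+half,c[1]-half),(c[0]-half,c[1]-half),(c[0]-half,c[1]+half)]
    H=cv2.getPerspectiveTransform(np.float32([proj(n,(*a,z)) for a in w]),np.float32([(0,0),(N,0),(N,N),(0,N)]))
    return cv2.warpPerspective(im,H,(N,N),flags=cv2.INTER_CUBIC)
E
python3 - <<'E'
from h import *
im=cv2.imread("pics/top0.png"); 
f=lambda u,v:((u+.5)/4-.5+190,(v+.5)/4-.5+180)
gr=ray("top",f(138,172),.108); fx=ray("top",f(570,145),.07); print(gr,fx)
big=cv2.resize(im,None,fx=4,fy=4,interpolation=cv2.INTER_CUBIC); h=cv2.cvtColor(big,cv2.COLOR_BGR2HSV)
roi=h[700:1340,770:1020]
m=((roi[:,:,1]>122)&(roi[:,:,2]>165)).astype(np.uint8)
for c in cv2.findContours(m,0,1)[0]:
    if cv2.contourArea(c)<600: continue
    b=cv2.boxPoints(cv2.minAreaRect(c)); q=np.array([ray("top",((u+770+.5)/4-.5,(v+700+.5)/4-.5),.108) for u,v in b])
    print(cv2.contourArea(c),q.mean(0).round(4),[np.linalg.norm(q[i]-q[i-1]).round(4) for i in range(2)],q.round(4).tolist())
# rack outline base z=.0? top face corners in c1
for u,v in[(108,84),(218,103),(40,525),(152,545)]: print("rack",ray("top",f(u,v),.06))
for u,v in[(480,50),(686,115),(640,260),(434,195)]: print("base",ray("top",f(u,v),.012))
cv2.imwrite("pics/r.png",np.hstack([rect("top",im,.108,gr,.035,.18),rect("top",im,.07,fx,.035,.18)]))
E
```

```text
[0.54071856 0.40134679] [0.55740238 0.23825145]
1998.5 [0.4428 0.4151] [np.float64(0.015), np.float64(0.0206)] [[0.4339, 0.4241], [0.4542, 0.4209], [0.4517, 0.4061], [0.4314, 0.4094]]
4476.0 [0.492  0.4086] [np.float64(0.015), np.float64(0.0439)] [[0.4713, 0.419], [0.5148, 0.4132], [0.5126, 0.3982], [0.4691, 0.4041]]
2943.0 [0.5408 0.4023] [np.float64(0.0155), np.float64(0.0317)] [[0.5267, 0.4128], [0.5579, 0.4071], [0.5549, 0.3918], [0.5237, 0.3976]]
rack [0.57970246 0.41993532]
rack [0.57285002 0.37630589]
rack [0.40770616 0.44084201]
rack [0.40084556 0.39739203]
base [0.60279032 0.27143674]
base [0.57685423 0.18546239]
base [0.51626506 0.2043845 ]
base [0.54177619 0.28978416]
```

View pics/r.png

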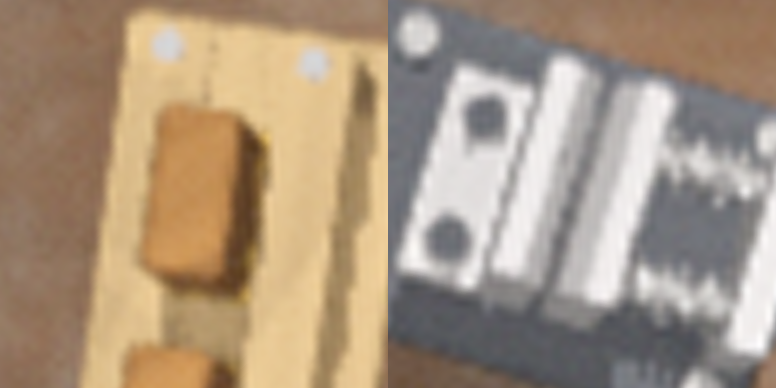

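The left panel shows the mid grip's top face at (150–240, 105–280), and its measured sizes of 20.6, 43.9 and 31.7 mm confirm which gauge is which. The right panel shows the rigid plate's top strip at (555,60)→(490,275) and the sprung one at (670,90)→(605,300). Next I'll refine the gap with averaged profiles and check it in the scene view.

Run:
```python
from h import *
im=cv2.imread("pics/top0.png",0); sc=cv2.imread("pics/scene0.png",0)
c=np.array([.5594,.2378]);
def smp(n,g,P): 
    uv=np.float32([proj(n,p) for p in P.reshape(-1,3)]).reshape(P.shape[:-1]+(2,)); return cv2.remap(g,uv[...,0],uv[...,1],cv2.INTER_CUBIC)
def grid(xs,ys,z,th):
    ex=np.array([np.cos(th),np.sin(th)]);ey=np.array([-ex[1],ex[0]])
    X,Y=np.meshgrid(xs,ys); P=c+X[...,None]*ex+Y[...,None]*ey
    return np.dstack([P,np.full(X.shape,z)])
ys=np.arange(-20,20,.5)/1e3; xs=np.arange(-14,14,1)/1e3
for d in(-15.5,-16.2,-16.8,-17.5): 
    a=smp("top",im,grid(xs,ys,.07,np.radians(d))).mean(1); print(d,np.abs(np.diff(a)).max(),(np.diff(a)**2).sum())
a=smp("top",im,grid(xs,ys,.07,np.radians(-16.8))).mean(1)
print("top y",[(round(y*1e3,1),int(v)) for y,v in zip(ys,a)])
xs2=np.arange(-30,30,1)/1e3
# along x on plates strips
for y in(.0065,.009,-.009): 
  a=smp("top",im,grid(xs2,np.array([y+.0005]),.07,np.radians(-16.8)))[0]; print("x",y,[(int(x*1e3),int(v)) for x,v in zip(xs2,a) if abs(abs(x)-.02)<.006])
a=smp("scene",sc,grid(xs,ys,.07,np.radians(-16.8))).mean(1); print("scene y",[(round(y*1e3,1),int(v)) for y,v in zip(ys,a)])
```

```text
-15.5 22.928571428571416 6263.952806122449Traceback (most recent call last):
  File "<stdin>", line 12, in <module>
  File "<stdin>", line 5, in smp
  File "h.py", line 7, in proj
    p=viewer.camera_params(n); T=p["T"]; c=T[:3,:3].T@(np.asarray(P,float)-T[:3,3]); q=p["K"]@c; return q[:2]/q[2]
ValueError: time passes only in moves, steps and waits
```

```bash
sed -i 's/viewer.camera_params(n)/CP[n]/; s/^from cell import.*/&\nCP={n:viewer.camera_params(n) for n in("scene","top")}/' h.py
python3 - <<'E'
from h import *
im=cv2.imread("pics/top0.png",0); sc=cv2.imread("pics/scene0.png",0)
c=np.array([.5594,.2378]);
def smp(n,g,P): 
    uv=np.float32([proj(n,p) for p in P.reshape(-1,3)]).reshape(P.shape[:-1]+(2,)); return cv2.remap(g,uv[...,0],uv[...,1],cv2.INTER_CUBIC)
def grid(xs,ys,z,th):
    ex=np.array([np.cos(th),np.sin(th)]);ey=np.array([-ex[1],ex[0]])
    X,Y=np.meshgrid(xs,ys); P=c+X[...,None]*ex+Y[...,None]*ey
    return np.dstack([P,np.full(X.shape,z)])
ys=np.arange(-20,20,.5)/1e3; xs=np.arange(-14,14,1)/1e3
for d in(-15,-16,-16.8,-17.6,-18.5): 
    a=smp("top",im,grid(xs,ys,.07,np.radians(d))).mean(1); print(d,(np.diff(a)**2).sum())
a=smp("top",im,grid(xs,ys,.07,np.radians(-16.8))).mean(1)
print("top y",[(round(y*1e3,1),int(v)) for y,v in zip(ys,a)])
xs2=np.arange(-30,30,1)/1e3
for y in(.009,-.009): 
  a=smp("top",im,grid(xs2,np.array([y]),.07,np.radians(-16.8)))[0]; print("x",y,[(round(x*1e3),int(v)) for x,v in zip(xs2,a) if abs(abs(x)-.02)<.006])
a=smp("scene",sc,grid(xs,ys,.07,np.radians(-16.8))).mean(1); print("scene y",[(round(y*1e3,1),int(v)) for y,v in zip(ys,a)])
E
```

```text
-15 6084.067602040817
-16 6397.9030612244915
-16.8 6500.663265306122
-17.6 6440.996173469386
-18.5 6185.605867346939
top y [(np.float64(-20.0), 143), (np.float64(-19.5), 145), (np.float64(-19.0), 147), (np.float64(-18.5), 146), (np.float64(-18.0), 145), (np.float64(-17.5), 142), (np.float64(-17.0), 141), (np.float64(-16.5), 141), (np.float64(-16.0), 143), (np.float64(-15.5), 146), (np.float64(-15.0), 146), (np.float64(-14.5), 143), (np.float64(-14.0), 139), (np.float64(-13.5), 136), (np.float64(-13.0), 136), (np.float64(-12.5), 142), (np.float64(-12.0), 156), (np.float64(-11.5), 176), (np.float64(-11.0), 199), (np.float64(-10.5), 219), (np.float64(-10.0), 232), (np.float64(-9.5), 238), (np.float64(-9.0), 238), (np.float64(-8.5), 237), (np.float64(-8.0), 236), (np.float64(-7.5), 236), (np.float64(-7.0), 235), (np.float64(-6.5), 230), (np.float64(-6.0), 222), (np.float64(-5.5), 211), (np.float64(-5.0), 200), (np.float64(-4.5), 192), (np.float64(-4.0), 187), (np.float64(-3.5), 186), (np.float64(-3.0), 187), (np.float64(-2.5), 188), (np.float64(-2.0), 186), (np.float64(-1.5), 180), (np.f
[... 2903 characters left out ...]
), 239), (np.float64(6.0), 242), (np.float64(6.5), 244), (np.float64(7.0), 246), (np.float64(7.5), 246), (np.float64(8.0), 246), (np.float64(8.5), 245), (np.float64(9.0), 242), (np.float64(9.5), 237), (np.float64(10.0), 230), (np.float64(10.5), 220), (np.float64(11.0), 209), (np.float64(11.5), 196), (np.float64(12.0), 183), (np.float64(12.5), 171), (np.float64(13.0), 159), (np.float64(13.5), 150), (np.float64(14.0), 143), (np.float64(14.5), 139), (np.float64(15.0), 136), (np.float64(15.5), 134), (np.float64(16.0), 133), (np.float64(16.5), 132), (np.float64(17.0), 132), (np.float64(17.5), 132), (np.float64(18.0), 131), (np.float64(18.5), 131), (np.float64(19.0), 130), (np.float64(19.5), 129)]
```

The gap centre is (0.560, 0.238) and the fixture yaw is −16.8° (measured plate sizes 23.3 and 11.5 mm, expected 23 and 12). The mid grip is at (0.5408, 0.4023) with yaw about −7.2°. I'll write a helper for the deltas and move above it.

```bash
cat > go.py <<'E'
import sys,numpy as np
from scipy.spatial.transform import Rotation as R
from cell import robot
x,y,z,yaw=map(float,sys.argv[1:5]); s=robot.observe()
A=R.from_euler("xyz",s["tool_rot"]); B=R.from_euler("xyz",[np.pi,0,np.radians(yaw)])
print("t",round(s["time"],2),s["tool_pos"].round(4),np.degrees(s["tool_rot"]).round(2),"F",s["contact_force"].round(1),"M",s["torque"].round(2),"open",round(s["opening"],4),"grip",round(s["grip_force"],1))
print("dpos cm",(A.inv().apply(np.array([x,y,z])-s["tool_pos"])*100).round(2),"dr",np.degrees((A.inv()*B).as_rotvec()).round(2))
E
python3 go.py .5408 .4023 .20 172.8
```

```text
t 0.1 [0.1871 0.4901 0.2261] [-1.7992e+02 -1.0000e-02  1.5910e+02] F [-0.4  0.2 -0. ] M [-0.03  0.05  0.04] open 0.0918 grip 0.0
dpos cm [-36.17   4.42   2.6 ] dr [ -0.08  -0.02 -13.7 ]
```

>>> step_arm([
  {"delta_pos": [-6,0.7,0.4],"dr": [0,0,-4],"fingers": -1},
  {"delta_pos": [-12,1.5,0.9],"dr": [0,0,-8],"fingers": -1},
  {"delta_pos": [-18,2.2,1.3],"dr": [0,0,-13.7],"fingers": -1},
  {"delta_pos": [-24,2.9,1.7],"dr": [0,0,-13.7],"fingers": -1},
  {"delta_pos": [-30,3.7,2.2],"dr": [0,0,-13.7],"fingers": -1},
])

```text
time: 0.72
tool_pos: [0.4824, 0.4172, 0.2043]
tool_rot: [-3.141, -0.001, 3.016]
contact_force: [0.8, 0.5, -0.2]
opening: 0.0917
grip_force: 0.0
```

```bash
python3 go.py .5408 .4023 .17 172.8
```

```text
t 0.72 [0.4824 0.4172 0.2043] [-1.7999e+02 -3.0000e-02  1.7279e+02] F [ 0.8  0.5 -0.2] M [ 0.08 -0.02 -0.05] open 0.0917 grip 0.0
dpos cm [-5.98 -0.75  3.42] dr [-0.01 -0.03 -0.01]
```

>>> step_arm([
  {"delta_pos": [-4,-0.5,1],"dr": [0,0,0],"fingers": -1},
  {"delta_pos": [-6,-0.75,2.4],"dr": [0,0,0],"fingers": -1},
  {"delta_pos": [-6,-0.75,3.4],"dr": [0,0,0],"fingers": -1},
  {"delta_pos": [-6,-0.75,3.4],"dr": [0,0,0],"fingers": -1},
  {"delta_pos": [-6,-0.75,3.4],"dr": [0,0,0],"fingers": -1},
])

```text
time: 1.35
tool_pos: [0.5381, 0.4041, 0.1716]
tool_rot: [3.141, 0.0, 3.018]
contact_force: [-0.3, 0.5, 0.4]
opening: 0.0917
grip_force: 0.0
```

```bash
python3 go.py .5408 .4023 .069 172.8
python3 - <<'E'
from h import *
im=viewer.read_camera("scene")[:,:,::-1]; cv2.imwrite("pics/s1.png",cv2.resize(im[130:300,150:390],None,fx=3.2,fy=3.2,interpolation=cv2.INTER_CUBIC))
E
```

```text
t 1.35 [0.5381 0.4041 0.1716] [1.7996e+02 2.0000e-02 1.7290e+02] F [-0.3  0.5  0.4] M [-0.01 -0.01  0.01] open 0.0917 grip 0.0
dpos cm [-0.29 -0.15 10.26] dr [0.04 0.02 0.1 ]
```

View pics/s1.png

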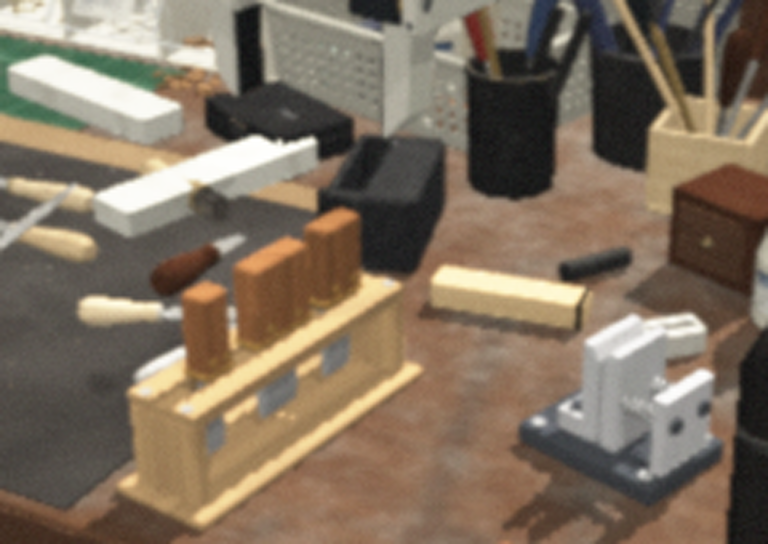

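The fingers are open above the far (middle-sized) gauge. The fingertips are at about (250,90) and (405,125), straddling the grip at (333,255). I'll descend and grasp.

>>> step_arm([
  {"delta_pos": [-0.3,-0.15,3],"dr": [0,0,0],"fingers": -1},
  {"delta_pos": [-0.3,-0.15,6],"dr": [0,0,0],"fingers": -1},
  {"delta_pos": [-0.3,-0.15,9],"dr": [0,0,0],"fingers": -1},
  {"delta_pos": [-0.3,-0.15,10.2],"dr": [0,0,0],"fingers": -1},
  {"delta_pos": [-0.3,-0.15,10.2],"dr": [0,0,0],"fingers": -1},
], newtons=15)

```text
time: 2.02
tool_pos: [0.5418, 0.4015, 0.0689]
tool_rot: [-3.141, -0.0, 3.016]
contact_force: [-0.1, -0.2, 0.1]
opening: 0.0919
grip_force: 0.0
```

>>> step_arm([
  {"delta_pos": [0,0,0],"dr": [0,0,0],"fingers": 1},
  {"delta_pos": [0,0,0],"dr": [0,0,0],"fingers": 1},
  {"delta_pos": [0,0,0],"dr": [0,0,0],"fingers": 1},
  {"delta_pos": [0,0,0],"dr": [0,0,0],"fingers": 1},
  {"delta_pos": [0,0,0],"dr": [0,0,0],"fingers": 1},
], newtons=15)

```text
time: 2.65
tool_pos: [0.5421, 0.4012, 0.0688]
tool_rot: [3.142, 0.0, 3.016]
contact_force: [-0.8, 0.7, 0.3]
opening: 0.0465
grip_force: 0.0
```

```bash
python3 go.py .5408 .4023 .16 172.8
```

```text
t 2.65 [0.5421 0.4012 0.0688] [179.99   0.   172.79] F [-0.8  0.7  0.3] M [ 0.03 -0.02  0.02] open 0.0465 grip 0.0
dpos cm [ 0.14  0.1  -9.12] dr [ 0.01  0.   -0.01]
```

>>> step_arm([
  {"delta_pos": [0.1,0.1,0],"dr": [0,0,0],"fingers": 1},
  {"delta_pos": [0.1,0.1,0],"dr": [0,0,0],"fingers": 1},
  {"delta_pos": [0.1,0.1,0],"dr": [0,0,0],"fingers": 1},
  {"delta_pos": [0.1,0.1,0],"dr": [0,0,0],"fingers": 1},
  {"delta_pos": [0.1,0.1,0],"dr": [0,0,0],"fingers": 1},
], newtons=20)

```text
time: 3.28
tool_pos: [0.5412, 0.4023, 0.0687]
tool_rot: [3.142, -0.0, 3.016]
contact_force: [0.2, 0.8, -0.2]
opening: 0.0162
grip_force: 20.0
```

```bash
python3 go.py .5408 .4023 .16 172.8
```

```text
t 3.27 [0.5412 0.4023 0.0687] [180.   -0.  172.8] F [ 0.2  0.8 -0.2] M [ 0.09 -0.    0.02] open 0.0162 grip 20.0
dpos cm [ 0.04 -0.01 -9.13] dr [ 0. -0. -0.]
```

Gripped at 16.2 mm with 20 N. I'll lift it straight up.

>>> step_arm([
  {"delta_pos": [0,0,-1],"dr": [0,0,0],"fingers": 1},
  {"delta_pos": [0,0,-3],"dr": [0,0,0],"fingers": 1},
  {"delta_pos": [0,0,-6],"dr": [0,0,0],"fingers": 1},
  {"delta_pos": [0,0,-9],"dr": [0,0,0],"fingers": 1},
  {"delta_pos": [0,0,-10],"dr": [0,0,0],"fingers": 1},
], newtons=30)

```text
time: 3.9
tool_pos: [0.5421, 0.4028, 0.1716]
tool_rot: [3.139, 0.004, 3.016]
contact_force: [0.0, 0.5, -1.6]
opening: 0.0159
grip_force: 30.0
```

```bash
python3 -c "
import numpy as np
t=np.radians(-16.8);ex=np.array([np.cos(t),np.sin(t)]);ey=np.array([-ex[1],ex[0]])
print(np.array([.5599,.2380])-.001*ey)"; python3 go.py .5596 .2370 .14 163.2
```

```text
[0.55961097 0.23704268]
t 3.9 [0.5421 0.4028 0.1716] [179.84   0.21 172.8 ] F [ 0.   0.5 -1.6] M [ 0.03  0.02 -0.03] open 0.0159 grip 30.0
dpos cm [ -3.8  -16.24   3.13] dr [0.17 0.19 9.6 ]
```

>>> step_arm([
  {"delta_pos": [-0.8,-3.5,0],"dr": [0,0,3],"fingers": 1},
  {"delta_pos": [-1.8,-7.5,0.5],"dr": [0,0,6],"fingers": 1},
  {"delta_pos": [-2.8,-12,1],"dr": [0,0,9.6],"fingers": 1},
  {"delta_pos": [-3.5,-15.2,1.5],"dr": [0,0,9.6],"fingers": 1},
  {"delta_pos": [-3.8,-16.2,2],"dr": [0,0,9.6],"fingers": 1},
])

```text
time: 4.53
tool_pos: [0.5586, 0.235, 0.1481]
tool_rot: [-3.141, -0.001, 2.846]
contact_force: [0.4, 0.3, 0.9]
opening: 0.0158
grip_force: 30.0
```

>>> step_arm([
  {"delta_pos": [0,0,0],"dr": [0,0,0],"fingers": 1},
  {"delta_pos": [0,0,0],"dr": [0,0,0],"fingers": 1},
  {"delta_pos": [0,0,0],"dr": [0,0,0],"fingers": 1},
  {"delta_pos": [0,0,0],"dr": [0,0,0],"fingers": 1},
  {"delta_pos": [0,0,0],"dr": [0,0,0],"fingers": 1},
])

```text
time: 5.15
tool_pos: [0.5586, 0.2372, 0.1488]
tool_rot: [3.141, 0.0, 2.849]
contact_force: [0.0, 0.1, -0.3]
opening: 0.0159
grip_force: 30.0
```

```bash
python3 go.py .5596 .2370 .133 163.2;  python3 - <<'E'
from h import *
im=viewer.read_camera("scene")[:,:,::-1]; t=viewer.read_camera("top")[:,:,::-1]
cv2.imwrite("pics/s2f.png",im);cv2.imwrite("pics/t2f.png",t)
print(proj("scene",(.5596,.2370,.0985)),proj("top",(.56,.238,.07)))
a=cv2.resize(im[150:290,290:390],None,fx=4,fy=4,interpolation=cv2.INTER_CUBIC);b=cv2.resize(t[150:290,285:385],None,fx=4,fy=4,interpolation=cv2.INTER_CUBIC)
cv2.imwrite("pics/s2.png",np.hstack([a,b]))
E
```

```text
t 5.15 [0.5586 0.2372 0.1488] [1.7999e+02 1.0000e-02 1.6323e+02] F [ 0.   0.1 -0.3] M [ 0.01  0.01 -0.02] open 0.0159 grip 30.0
dpos cm [-0.1   0.01  1.58] dr [0.01 0.01 0.03]
[346.44385548 218.90844565] [332.29840814 214.21613859]
```

View pics/s2.png

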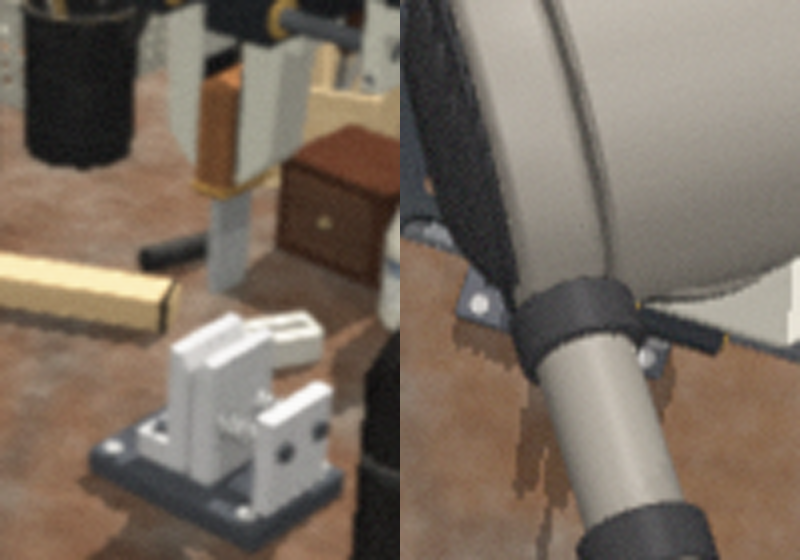

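In the left panel the blade hangs upright with its tip at (228,292). That matches the projected position, above the gap at (215,340). The arm hides the fixture in the top view. I'll descend to the mouth and then go in slowly.

>>> step_arm([
  {"delta_pos": [-0.1,0,0.8],"dr": [0,0,0],"fingers": 1},
  {"delta_pos": [-0.1,0,1.6],"dr": [0,0,0],"fingers": 1},
  {"delta_pos": [-0.1,0,2.2],"dr": [0,0,0],"fingers": 1},
  {"delta_pos": [-0.1,0,2.6],"dr": [0,0,0],"fingers": 1},
  {"delta_pos": [-0.1,0,2.8],"dr": [0,0,0],"fingers": 1},
])

```text
time: 5.88
tool_pos: [0.5596, 0.2365, 0.1204]
tool_rot: [-3.142, -0.0, 2.848]
contact_force: [-0.0, -0.5, 0.0]
opening: 0.0159
grip_force: 30.0
```

>>> step_arm([
  {"delta_pos": [0,0,0.1],"dr": [0,0,0],"fingers": 1},
  {"delta_pos": [0,0,0.2],"dr": [0,0,0],"fingers": 1},
  {"delta_pos": [0,0,0.3],"dr": [0,0,0],"fingers": 1},
  {"delta_pos": [0,0,0.4],"dr": [0,0,0],"fingers": 1},
  {"delta_pos": [0,0,0.5],"dr": [0,0,0],"fingers": 1},
])

```text
time: 6.5
tool_pos: [0.5599, 0.2368, 0.116]
tool_rot: [3.141, 0.001, 2.848]
contact_force: [0.5, 0.2, 2.5]
opening: 0.0158
grip_force: 30.0
```

```bash
python3 go.py .5596 .2370 .0987 163.2
```

```text
t 6.5 [0.5599 0.2368 0.116 ] [1.7995e+02 4.0000e-02 1.6319e+02] F [0.5 0.2 2.5] M [ 0.25 -0.06  0.01] open 0.0158 grip 30.0
dpos cm [0.03 0.01 1.73] dr [ 0.05  0.04 -0.01]
```

>>> step_arm([
  {"delta_pos": [0,0,0.1],"dr": [0,0,0],"fingers": 1},
  {"delta_pos": [0,0,0.2],"dr": [0,0,0],"fingers": 1},
  {"delta_pos": [0,0,0.3],"dr": [0,0,0],"fingers": 1},
  {"delta_pos": [0,0,0.4],"dr": [0,0,0],"fingers": 1},
  {"delta_pos": [0,0,0.5],"dr": [0,0,0],"fingers": 1},
])

```text
time: 7.12
tool_pos: [0.5598, 0.2367, 0.1108]
tool_rot: [3.141, 0.0, 2.848]
contact_force: [1.4, 3.8, 2.0]
opening: 0.0158
grip_force: 30.0
```

```bash
python3 go.py .5596 .2370 .0987 163.2
```

```text
t 7.12 [0.5598 0.2367 0.1108] [1.7997e+02 2.0000e-02 1.6320e+02] F [1.4 3.8 2. ] M [ 0.71 -0.18 -0.03] open 0.0158 grip 30.0
dpos cm [0.02 0.02 1.21] dr [ 0.03  0.02 -0.  ]
```

Net lateral force is about 4 N towards the rigid plate, so only the sprung plate is touching. I'll ease toward the rigid plate while going down.

>>> step_arm([
  {"delta_pos": [0,0.01,0.15],"dr": [0,0,0],"fingers": 1},
  {"delta_pos": [0,0.02,0.3],"dr": [0,0,0],"fingers": 1},
  {"delta_pos": [0,0.03,0.45],"dr": [0,0,0],"fingers": 1},
  {"delta_pos": [0,0.04,0.6],"dr": [0,0,0],"fingers": 1},
  {"delta_pos": [0,0.05,0.7],"dr": [0,0,0],"fingers": 1},
])

```text
time: 7.75
tool_pos: [0.5597, 0.2369, 0.1036]
tool_rot: [-3.141, -0.0, 2.848]
contact_force: [0.8, 4.0, 2.4]
opening: 0.0159
grip_force: 30.0
```

```bash
python3 go.py .5596 .2370 .0987 163.2
```

```text
t 7.75 [0.5597 0.2369 0.1036] [-1.7999e+02 -1.0000e-02  1.6320e+02] F [0.8 4.  2.4] M [ 0.5  -0.16 -0.  ] open 0.0159 grip 30.0
dpos cm [0.01 0.01 0.49] dr [-0.01 -0.01 -0.  ]
```

>>> step_arm([
  {"delta_pos": [0,0.02,0.12],"dr": [0,0,0],"fingers": 1},
  {"delta_pos": [0,0.04,0.24],"dr": [0,0,0],"fingers": 1},
  {"delta_pos": [0,0.06,0.36],"dr": [0,0,0],"fingers": 1},
  {"delta_pos": [0,0.06,0.48],"dr": [0,0,0],"fingers": 1},
  {"delta_pos": [0,0.06,0.48],"dr": [0,0,0],"fingers": 1},
])

```text
time: 8.38
tool_pos: [0.5598, 0.237, 0.0988]
tool_rot: [-3.141, -0.0, 2.848]
contact_force: [-0.4, -2.7, 3.7]
opening: 0.0156
grip_force: 30.0
```

```bash
python3 go.py .5596 .2370 .0987 163.2
```

```text
t 8.38 [0.5598 0.237  0.0988] [-1.7994e+02 -2.0000e-02  1.6320e+02] F [-0.4 -2.7  3.7] M [-0.58  0.09  0.06] open 0.0156 grip 30.0
dpos cm [ 0.01 -0.01  0.01] dr [-0.06 -0.02 -0.  ]
```

The lateral force has flipped to −2.7 N, so the rigid plate is touching too, and the tip is about 25 mm down. I'll ease back slightly, settle, and check by picture.

>>> step_arm([
  {"delta_pos": [0,-0.02,0],"dr": [0,0,0],"fingers": 1},
  {"delta_pos": [0,-0.02,0],"dr": [0,0,0],"fingers": 1},
  {"delta_pos": [0,-0.02,0],"dr": [0,0,0],"fingers": 1},
  {"delta_pos": [0,-0.02,0],"dr": [0,0,0],"fingers": 1},
  {"delta_pos": [0,-0.02,0],"dr": [0,0,0],"fingers": 1},
])

```text
time: 9.0
tool_pos: [0.5598, 0.237, 0.0988]
tool_rot: [-3.141, -0.0, 2.848]
contact_force: [-1.3, -6.1, 2.0]
opening: 0.0157
grip_force: 30.0
```

```bash
python3 go.py .5596 .2370 .0987 163.2;  python3 - <<'E'
from h import *
im=viewer.read_camera("scene")[:,:,::-1]
cv2.imwrite("pics/s3.png",cv2.resize(im[150:290,180:390],None,fx=3.8,fy=3.8,interpolation=cv2.INTER_CUBIC))
E
```

```text
t 9.0 [0.5598 0.237  0.0988] [-1.7996e+02 -1.0000e-02  1.6320e+02] F [-1.3 -6.1  2. ] M [-1.12  0.11  0.02] open 0.0157 grip 30.0
dpos cm [ 0.01 -0.01  0.01] dr [-0.04 -0.01 -0.  ]
```

View pics/s3.png

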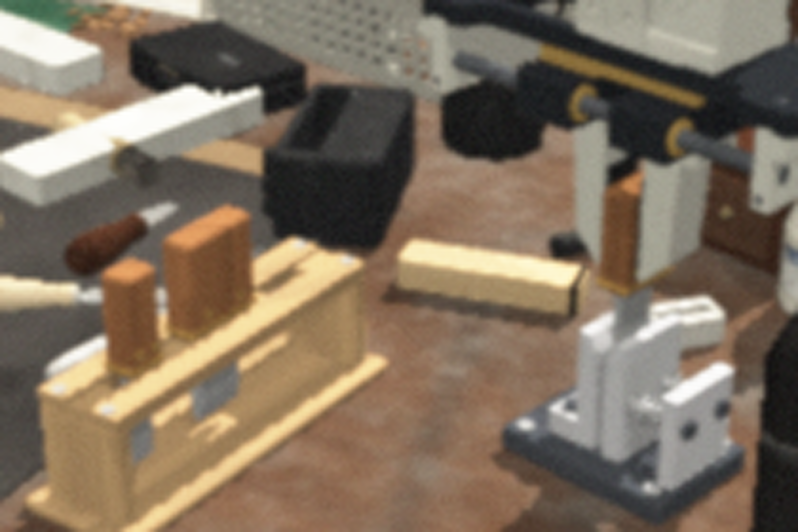

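The blade is in the gap and central at about (630,310), and the grip is clear of the plates. The other two gauges still stand at (130,315) and (207,270). It presses slightly on the rigid plate, so I'll ease off a little more.

>>> step_arm([
  {"delta_pos": [0,-0.03,0],"dr": [0,0,0],"fingers": 1},
  {"delta_pos": [0,-0.04,0],"dr": [0,0,0],"fingers": 1},
  {"delta_pos": [0,-0.04,0],"dr": [0,0,0],"fingers": 1},
  {"delta_pos": [0,-0.04,0],"dr": [0,0,0],"fingers": 1},
  {"delta_pos": [0,-0.04,0],"dr": [0,0,0],"fingers": 1},
])

```text
time: 9.68
tool_pos: [0.5597, 0.237, 0.0988]
tool_rot: [-3.142, -0.0, 2.848]
contact_force: [0.0, -4.8, 0.1]
opening: 0.0155
grip_force: 30.0
```

>>> step_arm([
  {"delta_pos": [0,0,0],"dr": [0,0,0],"fingers": 1},
  {"delta_pos": [0,0,0],"dr": [0,0,0],"fingers": 1},
  {"delta_pos": [0,0,0],"dr": [0,0,0],"fingers": 1},
  {"delta_pos": [0,0,0],"dr": [0,0,0],"fingers": 1},
  {"delta_pos": [0,0,0],"dr": [0,0,0],"fingers": 1},
])

```text
time: 10.3
tool_pos: [0.5597, 0.237, 0.0988]
tool_rot: [-3.142, -0.0, 2.848]
contact_force: [0.4, -3.9, -2.5]
opening: 0.0158
grip_force: 30.0
```

```bash
python3 -c "
from cell import robot
print(robot.hand_in())"
```

```text
the job is handed in; nothing more can be done
None
```

The job is handed in, but no verdict came back: the middle gauge is held upright and still between the plates, touching both, with its tip about 25 mm below their tops by the arm's reading, and the other two gauges still standing in the rack.

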